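# Spin a repaired board on the rotary scan table

## Robot

A 6-joint arm with a two-finger parallel gripper is mounted at the origin on the work surface. World frame = base frame: x ahead of the robot, y to its left, z up, the work surface at z = 0. Lengths are in mm, angles in rad, forces in N, time in s.
With the tool pointing down it reaches from about 275 to 750 mm from the base axis. Payload 10.2 kg.
Tool frame: the origin (TCP) lies at the very end of the fingers, on their centre line; the grasp point (between the pads) lies 19 mm behind it; z points along the fingers, y is the line along which they close (so a half turn about z gives the same grasp; the last joint's range is limited). The gripper opens to 88 mm and grips with 3 to 60 N. Pads are 18 mm wide; open, the fingers measure 123 mm over their backs; the gripper's body (75 mm by 187 mm) begins 45 mm behind the grasp point.
Start: joints at [0.964, 0.313, 1.498, -0, 1.331, -0.223], TCP at [196.597, 486.807, 238.72] pointing down, gripper open.
Joint ranges: [-2.94, 2.94], [-0.97, 2.17], [0.19, 2.56], [-1.23, 4.37], [0.02, 3.11], [-2.88, 2.88]. Speed limits (rad/s): [2.39, 2.39, 3.01, 3.14, 3.14, 3.14].

## Interface

Orientations are given as a unit quaternion [w, x, y, z].
In Python, from workcell import r, imaging gives the robot as it stands.
- The arm moves only by the shell command python3 -m crank 'ROWS' [OPENING] [FORCE]. ROWS is JSON, a list of rows, each an object of numbers: "tx", "ty", "tz": the shift along the tool's x, y, z in m; "rx", "ry", "rz": the turn, a rotation vector about the tool's x, y, z in rad. In form: [{"tx": .., "ty": .., "tz": .., "rx": .., "ry": .., "rz": ..}, ...]. A call has 1 to 10 rows; each row is the pose to reach, as a shift and turn from the pose commanded when the call began, along the tool's axes at that moment; what a row does not reach only later rows make up. A row lasts 1/10 s, in which the tool goes at most 50 mm and 8.59 degrees, less where a joint would pass 70% of its speed; a pose out of reach is approached as far as the arm can. A call with a gripper value outside its range is refused whole. OPENING is the finger opening in m, from 0 to 0.0881, set as the call begins (- or left out, the last holds). The fingers move at their own pace and stop on an object; FORCE is the grip in N (left out, the last holds). Time passes only in rows, so rows that repeat a pose let the fingers close. It gives the time, the measured TCP pose, the force, the opening and the grip force at its end, in the units of the state.
- r.read_state(): the state, without advancing time (a new reading comes with each control period).
- imaging.grab_frame(name): name is "scene" or "top" or "wrist"; returns the picture (420x560x3 uint8, red, green, blue); there is no depth.
- imaging.camera_params(name): a dict with "vfov" (degrees; the focal length in pixels is half the picture's height over the tangent of half this angle, whatever the lens; pixels are square), "cx", "cy" (the principal point, pixels), "world_from_camera" (4x4, takes a point from camera to world coordinates). Camera axes: x right, y up, looking along -z (the intrinsics and any distortion apply to the point x, -y, -z); pixel columns grow to the right and rows downward; lengths in mm; the calibration is good to about 2 mm. The wrist camera is an equidistant fisheye: a pixel r from the principal point sees the ray r / f radians off the axis. A picture is of the moment at which its call begins: read the wrist's pose just before it. camera_params takes no time and is no camera call; for the wrist camera it gives the pose at the moment of the call.
- r.finish_job(): hands the job in; it is judged then, once.
The state is a dict: "clock": time; "qpos": joint angles; "qvel": joint speeds; "joint_torque": joint torques, N m; "tool_pos": TCP position; "ee_rot": TCP orientation; "wrist_force": force on the tool from outside, world axes, zero at the start; "ft_torque": the same for the moment, N m; "gripper_width": finger opening in mm; "grasp_force": force on a finger pad.
Only numpy, scipy, OpenCV 4.12 (cv2) and the standard library are available. Lean on these libraries where they do the work, as an engineer would, in place of code of your own. Each camera call takes 0.05 s, during which the arm holds its last target. There are 200 camera calls.

## Task

On the hand-driven rotary scan table, turn the crank by its knob, counter-clockwise seen from above, to bring the platter with the repaired board up to 24 turns a minute, never over 30, and keep the platter within 3 turns a minute of that for at least 6 seconds without a break while the line camera scans. Then, working only through the crank and never touching the platter or its board, bring the platter to rest with its red tab facing the white mark (centres within 20 mm), let go and back off so that all is still. Leave the solder reel, phone, screwdriver and flux jar where they lie.

Things in the scene. Friction and masses are not known exactly. Their poses are not given: they have to be found in the camera images.
- stage: Rotary scan table's fixed pedestal: grey round foot 304 mm across, 14 mm thick. Origin at the centre of its underside, on the vertical spindle axis; x points to the white mark. A white line camera on a steel post stands at its +y side, 166 to 226 mm from the axis, up to 128 mm high. Its place and yaw differ each time.
- axis (a point): Point on the spindle's vertical axis, 60 mm above the bench.
- mark (a point): The inner face of the white post (24 mm by 26 mm, top 60 mm above the bench) fixed on the foot: the point 131 mm from the axis, at 60 mm height, that the tab's tip passes.
- tab (a point): Tip of the red tab (24 mm wide) on the platter's rim, 131 mm from the axis, 60 mm above the bench. The platter is an aluminium turntable 240 mm across, top 55 mm above the bench, black ticks every 30 degrees, a green circuit board clamped on it (up to 63 mm high). The tip coincides with mark when the tab faces the mark. 20 mm of offset is 0.153 rad.
- platter (a joint): Platter angle (rad), counter-clockwise positive seen from above, counting on over endless turns; 0 and multiples of 2 pi: tab at the mark. 24 turns a minute is 2.51 rad/s. The platter is a flywheel: inertia nominally 0.026 kg m2 (3.7 kg), truly 0.7 to 1.35 times that. Its bearing drags about 0.010 N m s/rad plus 0.006 N m dry friction (good to 15 percent).
- crank (a joint): Angle (rad) of the crank arm relative to the platter, counter-clockwise positive, endless; 0: arm points at the tab. It drives the platter by a fluid coupling only: torque = about 0.030 N m s/rad (good to 15 percent) x crank speed relative to it. It must run faster to drive (1.0 to 1.3 rad/s at target), slower to brake; with the crank held the platter runs down with 0.7 s time constant.
- knob_grip (a point): Grip point on the crank's black knob with an orange band: upright cylinder 28 mm across, 88 to 140 mm above the bench, centre line 65 mm from the axis; this point is 122 mm above the bench. The knob turns freely on its pin, so the hand need not turn. Crank arm under it: dark, 20 mm wide, top 88 mm; hub top 90 mm. Arm and knob weigh 0.18 kg together.
- solder_reel: Bystander: steel solder reel, 56 mm across, 40 mm high, origin under its centre. Leave it.
- phone: Bystander: opened phone lying flat, 150 x 74 x 9 mm, origin under its centre. Leave it.
- screwdriver: Bystander: orange screwdriver lying on the bench, 200 mm long, origin at its middle. Leave it.
- flux_jar: Bystander: yellow jar with blue cap, 52 mm across, 55 mm high, origin under its centre. Leave it.

How it is judged (in metres and radians):
On the way, in this order (a step that is already met when the one before it is completed fails the run):
1. the platter turns counter-clockwise at 24 turns a minute, give or take 3, for 6 s on end (velocity of joint platter between 2.19 and 2.84 rad/s), for 6 s.
2. the platter stands still with the red tab within 20 mm of the white mark (velocity of joint platter between -0.08 and 0.08 rad/s and horizontal distance between tab and mark below 0.02 m), for 0.3 s.
At the end, for the whole second after the job is handed in: The platter and crank stand still (under 0.08 and 0.1 rad/s), released, with the tab's tip within 20 mm of the mark (all of step 2 and velocity of joint crank between -0.1 and 0.1 rad/s); the robot touches nothing.
It fails at once if the platter runs faster than 30 turns a minute either way (velocity of joint platter above 3.16 rad/s or velocity of joint platter below -3.16 rad/s).
It fails at once if the robot touches the platter or its board (contact force between any of the fingers, the arm and platter_c0 above 0.5 N or contact force between any of the fingers, the arm and platter_c2 above 0.5 N).
It fails at once if a bystander is shifted by more than 30 mm (distance of any of solder_reel, phone, screwdriver, flux_jar from where it was at the start of the episode above 0.03 m).
It also fails if it takes over 67 s, if anything falls off the work surface, if the arm or the gripper's body presses on something with over 40 N, if the wrist force passes 120 N, or if a joint passes its speed limit or range.

## Working session

There is one attempt and no reset: what is moved stays moved. The work goes in short steps, Python scripts to look and compute and a shell command to move; the robot and the scene stay as the last step left them, time stands still between calls to the robot, and variables do not carry over. Pictures are saved under pics/ and viewed, at most 10 in all, crops included, and the job is handed in when it is done.

```bash
mkdir -p pics; ls
python3 - <<'E'
from workcell import r, imaging
import cv2,json,numpy as np
for n in("scene","top","wrist"):
    p=imaging.camera_params(n); im=imaging.grab_frame(n)
    cv2.imwrite(f"pics/a_{n}.png",im[:,:,::-1]); print(n,{k:(np.round(v,4).tolist() if k=='world_from_camera' else v) for k,v in p.items()})
print(r.read_state())
E
```

```text
pics
scene {'vfov': 51.81664696148187, 'cx': 276.91084948726973, 'cy': 204.45778069701203, 'world_from_camera': [[0.6635, -0.4927, 0.5631, 1366.6788], [0.7482, 0.4361, -0.5, -732.416], [0.0007, 0.753, 0.658, 1051.203], [0.0, 0.0, 0.0, 1.0]]}
top {'vfov': 44.493337009580955, 'cx': 284.5785854188094, 'cy': 218.65109533578922, 'world_from_camera': [[0.0089, 0.9988, -0.048, 437.4767], [-0.9999, 0.0096, 0.0131, 7.8796], [0.0136, 0.0479, 0.9988, 1472.1183], [0.0, 0.0, 0.0, 1.0]]}
wrist {'vfov': 65.70646984690485, 'cx': 280.9459150872498, 'cy': 206.46706940604946, 'world_from_camera': [[0.3744, -0.8782, -0.2977, 118.0259], [0.9273, 0.354, 0.1219, 518.6055], [-0.0017, -0.3216, 0.9469, 383.6943], [0.0, 0.0, 0.0, 1.0]]}
{'clock': 0.15, 'qpos': array([ 9.63619380e-01,  3.13293672e-01,  1.49817932e+00,  9.86267506e-06,
        1.33097154e+00, -2.23405747e-01]), 'qvel': array([ 6.38374675e-04,  2.75539586e-04, -1.69277257e-03,  5.33375097e-06,
       -5.84966779e-04, -1.07285722e-03]), 'joint_torque': array([ 2.00878116e-03, -4.02303421e+01, -2.52317137e+01,  6.94334437e-02,
        3.44101747e-02, -3.05407241e-05]), 'tool_pos': array([196.49446085, 486.67984856, 238.33810046]), 'ee_rot': array([-1.76229732e-04,  1.90711359e-01,  9.81646065e-01, -3.87799633e-04]), 'wrist_force': array([-0.4121105 , -0.56596961, -0.07364312]), 'ft_torque': array([ 0.00848622, -0.00030415,  0.03009507]), 'grasp_force': 0.0, 'gripper_width': 88.10928361881592}
```

View pics/a_top.png

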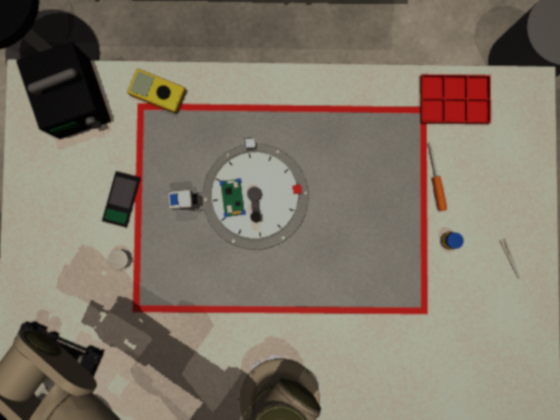

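View pics/a_scene.png

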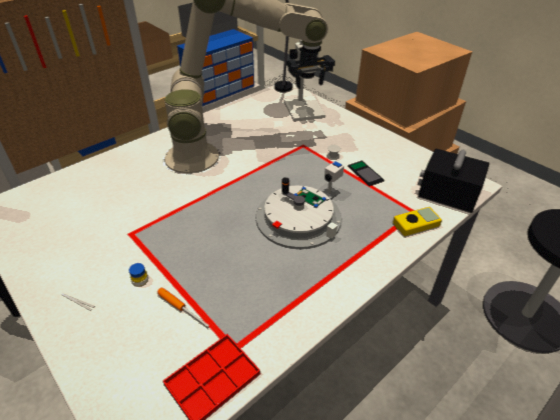

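```bash
cat > h.py <<'E'
import numpy as np, cv2
from workcell import r, imaging
P={n:imaging.camera_params(n) for n in("scene","top")}
def ray(n,u,v):
    p=P[n];f=210/np.tan(np.radians(p['vfov']/2));M=np.array(p['world_from_camera'])
    d=M[:3,:3]@np.array([(u-p['cx'])/f,-(v-p['cy'])/f,-1]);return M[:3,3],d/np.linalg.norm(d)
def plane(n,u,v,z):
    o,d=ray(n,u,v);return o+d*(z-o[2])/d[2]
def tri(a,b):
    (o1,d1),(o2,d2)=ray('top',*a),ray('scene',*b)
    t=np.linalg.lstsq(np.c_[d1,-d2],o2-o1,rcond=None)[0];p,q=o1+d1*t[0],o2+d2*t[1]
    return (p+q)/2,np.linalg.norm(p-q)
def blob(mask,lo,box):
    x0,y0,x1,y1=box;m=np.zeros_like(mask);m[y0:y1,x0:x1]=mask[y0:y1,x0:x1]
    k,l,s,c=cv2.connectedComponentsWithStats(m.astype(np.uint8))
    return [(s[i,4],s[i,:4].tolist(),c[i].round(1).tolist()) for i in range(1,k) if s[i,4]>=lo]
E
python3 - <<'E'
from h import *
B={'top':(160,130,320,260),'scene':(240,150,360,255)}
for n in B:
    im=cv2.imread(f'pics/a_{n}.png');hsv=cv2.cvtColor(im,cv2.COLOR_BGR2HSV);H,S,V=cv2.split(hsv)
    red=((H<8)|(H>172))&(S>140)&(V>100); print(n,'red',blob(red,5,B[n]))
    print('dark',blob(V<60,10,B[n])); print('orange',blob((H>8)&(H<25)&(S>110)&(V>60),2,B[n]))
    print('white',blob((V>185)&(S<60),12,B[n]))
    x0,y0,x1,y1=B[n]; c=cv2.resize(im[y0:y1,x0:x1],None,fx=5,fy=5,interpolation=cv2.INTER_CUBIC); cv2.imwrite(f'pics/c_{n}.png',c)
a=cv2.imread('pics/c_top.png');b=cv2.imread('pics/c_scene.png');print(a.shape,b.shape)
E
```

```text
top red [(np.int32(64), [293, 184, 9, 10], [297.2, 188.6])]
dark [(np.int32(53), [225, 187, 8, 8], [228.2, 190.5]), (np.int32(139), [189, 193, 13, 17], [195.5, 201.1]), (np.int32(27), [235, 201, 6, 5], [237.4, 203.2]), (np.int32(95), [251, 208, 10, 14], [255.6, 215.2])]
orange [(np.int32(20), [232, 211, 8, 3], [236.0, 212.2])]
white []
scene red [(np.int32(194), [240, 150, 58, 30], [267.4, 163.6]), (np.int32(71), [308, 150, 24, 14], [320.4, 156.1]), (np.int32(62), [343, 169, 17, 12], [351.6, 174.6]), (np.int32(41), [272, 221, 9, 7], [276.3, 224.0]), (np.int32(11), [355, 251, 5, 4], [357.7, 253.1])]
dark [(np.int32(40), [349, 165, 11, 11], [355.0, 169.9]), (np.int32(42), [325, 174, 7, 8], [328.0, 177.1]), (np.int32(92), [282, 178, 7, 17], [285.0, 185.7]), (np.int32(22), [312, 196, 7, 5], [315.2, 197.8]), (np.int32(26), [294, 201, 9, 5], [297.8, 203.6]), (np.int32(224), [273, 226, 53, 13], [298.3, 233.2])]
orange [(np.int32(9), [282, 182, 7, 3], [284.4, 183.4]), (np.int32(9), [298, 191, 4, 3], [299.4, 191.9])]
white [(np.int32(648), [240, 150, 49, 26], [256.1, 158.2]), (np.int32(52), [315, 150, 14, 7], [322.6, 151.9]), (np.int32(394), [326, 150, 34, 23], [344.9, 159.0]), (np.int32(72), [290, 185, 12, 8], [294.8, 188.5]), (np.int32(86), [305, 186, 24, 13], [316.1, 191.5]), (np.int32(1508), [265, 189, 68, 42], [297.0, 213.3]), (np.int32(34), [328, 223, 9, 6], [331.8, 225.2])]
(650, 800, 3) (525, 600, 3)
```

Run:
```python
import cv2,numpy as np
a=cv2.imread('pics/a_top.png')[130:255,160:320];b=cv2.imread('pics/a_scene.png')[160:250,245:355]
a=cv2.resize(a,None,fx=2.5,fy=2.5,interpolation=2);b=cv2.resize(b,(400,327),interpolation=2)
o=np.zeros((330,800,3),np.uint8);o[:a.shape[0],:400]=a;o[:327,400:]=b;cv2.imwrite('pics/d.png',o)
```

```text
(no output)
```

View pics/d.png

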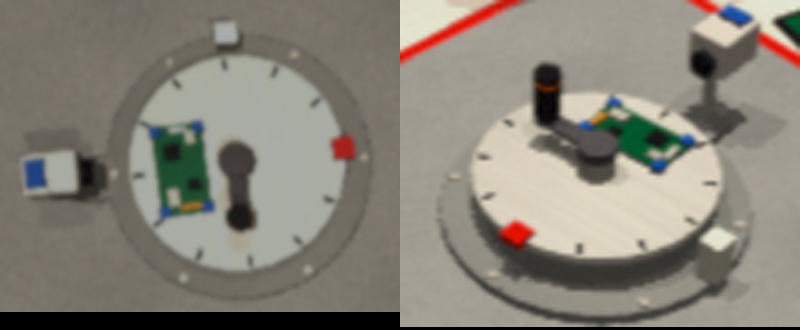

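Run:
```python
from h import *
def ell(n,box,z,dia,th):
    im=cv2.imread(f'pics/a_{n}.png');hsv=cv2.cvtColor(im,cv2.COLOR_BGR2HSV);H,S,V=cv2.split(hsv)
    x0,y0,x1,y1=box;m=np.zeros_like(V);m[y0:y1,x0:x1]=(V[y0:y1,x0:x1]>th)*255
    cs,_=cv2.findContours(m,cv2.RETR_EXTERNAL,cv2.CHAIN_APPROX_NONE);c=cv2.convexHull(max(cs,key=cv2.contourArea))[:,0]
    pts=np.array([plane(n,u,v,z)[:2] for u,v in c]);keep=np.ones(len(pts),bool)
    for _ in range(6):
        A=np.c_[2*pts,np.ones(len(pts))][keep];s=np.linalg.lstsq(A,(pts[keep]**2).sum(1),rcond=None)[0]
        R=np.sqrt(s[2]+s[0]**2+s[1]**2);e=np.hypot(*(pts-s[:2]).T)-R;keep=np.abs(e)<max(2.,1.5*e[keep].std())
    print(n,'z',z,'centre',s[:2].round(1),'R',R.round(1),'n',keep.sum(),len(pts),'rms',e[keep].std().round(2));return s[:2]
im=cv2.imread('pics/a_top.png');print(im[195,195:320:3].max(1))
for th in(130,145,160): ell('top',(212,150,298,241),55,240,th)
for th in(150,170,185): ell('scene',(262,189,334,236),55,240,th)
print('tab',plane('top',297.2,188.6,60),plane('scene',276.3,223.5,60),tri((297.2,188.6),(276.3,223.5)))
print('post',plane('top',250,143.7,60),plane('scene',332,225.5,60))
print('knob top',tri((256,216.6),(285,179.5)),plane('top',256,216.6,140),plane('scene',285,179.5,140))
print('knob band scene @',[(z,plane('scene',284.9,183.4,z).round(1)) for z in(122,126)])
```

```text
[ 14  57  87 110 106 111 169 173 172 112  71  68  72  76  76  80 156 151
  68  67  67  66  83 169 172 172 173 172 172 172 172 173 172 166 150 104
 109 113 115 124 124 123]
top z 55 centre [571.6  73. ] R 119.5 n 37 37 rms 0.59
top z 55 centre [571.7  73.1] R 118.0 n 33 35 rms 0.38
top z 55 centre [571.9  73. ] R 116.0 n 35 36 rms 0.48
scene z 55 centre [561.   76.9] R 130.0 n 12 16 rms 0.84
scene z 55 centre [570.5  74.9] R 120.3 n 21 25 rms 0.45
scene z 55 centre [571.2  74.3] R 118.3 n 20 23 rms 0.43
tab [588.78570347 -44.82898535  60.        ] [588.89507633 -44.43208867  60.        ] (array([588.89072022, -44.67883575,  60.13890454]), np.float64(0.3759591757011421))
post [712.32577991  86.97240061  60.        ] [717.93666698  86.90731808  60.        ]
knob top (array([507.09552383,  65.77371097, 140.06676865]), np.float64(3.0538256267232895)) [506.1138925   64.60558196 140.        ] [507.9181014   67.08689367 140.        ]
knob band scene @ [(122, array([506.9,  67.8, 122. ])), (126, array([510.6,  64.4, 126. ]))]
```

Run:
```python
from h import *
from scipy.spatial.transform import Rotation as R
s=r.read_state();w,x,y,z=s['ee_rot'];q=R.from_quat([x,y,z,w])
T=R.from_matrix(np.array([[-1,0,0],[0,1,0],[0,0,-1]]).T)
print((q.inv().apply(np.array([507,66.3,190])-s['tool_pos'])/1000).round(4),(q.inv()*T).as_rotvec().round(4))
```

```text
[-0.4453 -0.2735  0.0485] [-0.0008 -0.0004 -0.3838]
```

```bash
python3 -m crank '[{"tx":-0.0445,"ty":-0.0274,"tz":0.0049,"rz":-0.0384},{"tx":-0.0891,"ty":-0.0547,"tz":0.0097,"rz":-0.0768},{"tx":-0.1336,"ty":-0.0821,"tz":0.0146,"rz":-0.115},{"tx":-0.178,"ty":-0.1094,"tz":0.0194,"rz":-0.1535},{"tx":-0.2227,"ty":-0.1368,"tz":0.0243,"rz":-0.192},{"tx":-0.267,"ty":-0.164,"tz":0.029,"rz":-0.23},{"tx":-0.312,"ty":-0.1915,"tz":0.034,"rz":-0.2687},{"tx":-0.3562,"ty":-0.2188,"tz":0.0388,"rz":-0.307},{"tx":-0.4008,"ty":-0.246,"tz":0.0437,"rz":-0.3454},{"tx":-0.4453,"ty":-0.2735,"tz":0.0485,"rx":-0.0008,"ry":-0.0004,"rz":-0.3838}]' 0.088 10
python3 -m crank '[{},{},{}]'
python3 - <<'E'
from h import *
p=imaging.camera_params('wrist');im=imaging.grab_frame('wrist');cv2.imwrite('pics/w1.png',im[:,:,::-1])
np.save('w1.npy',np.array([p['vfov'],p['cx'],p['cy'],*np.ravel(p['world_from_camera'])]))
s=r.read_state();print(s['clock'],s['tool_pos'],s['ee_rot'],s['qpos'].round(3),s['wrist_force'])
E
```

```text
0.2 [196.5291595  486.69120157 238.40568238] [-1.37276268e-04  1.90717236e-01  9.81644952e-01 -3.24933266e-04] [ 0.964  0.313  1.498 -0.     1.331 -0.223] [ 0.10322858  0.21562537 -0.34144088]$[0]: bad value
$[0]: bad value
```

View pics/w1.png

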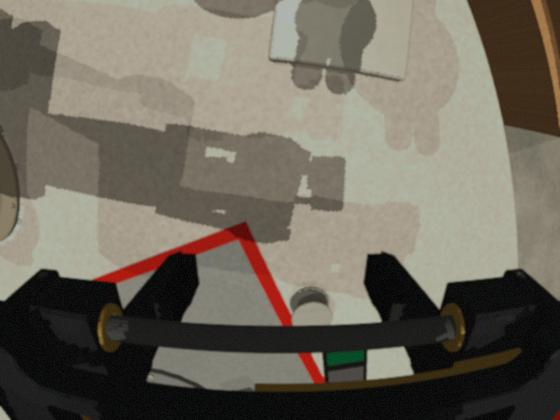

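```bash
python3 -m crank '[{"tx":-0.0445,"ty":-0.0274,"tz":0.0049,"rx":0,"ry":0,"rz":-0.0384},{"tx":-0.0891,"ty":-0.0547,"tz":0.0097,"rx":0,"ry":0,"rz":-0.0768},{"tx":-0.1336,"ty":-0.0821,"tz":0.0146,"rx":0,"ry":0,"rz":-0.115},{"tx":-0.178,"ty":-0.1094,"tz":0.0194,"rx":0,"ry":0,"rz":-0.1535},{"tx":-0.2227,"ty":-0.1368,"tz":0.0243,"rx":0,"ry":0,"rz":-0.192},{"tx":-0.267,"ty":-0.164,"tz":0.029,"rx":0,"ry":0,"rz":-0.23},{"tx":-0.312,"ty":-0.1915,"tz":0.034,"rx":0,"ry":0,"rz":-0.2687},{"tx":-0.3562,"ty":-0.2188,"tz":0.0388,"rx":0,"ry":0,"rz":-0.307},{"tx":-0.4008,"ty":-0.246,"tz":0.0437,"rx":0,"ry":0,"rz":-0.3454},{"tx":-0.4453,"ty":-0.2735,"tz":0.0485,"rx":-0.0008,"ry":-0.0004,"rz":-0.3838}]' 0.088 10 && python3 -m crank '[{"tx":0,"ty":0,"tz":0,"rx":0,"ry":0,"rz":0},{"tx":0,"ty":0,"tz":0,"rx":0,"ry":0,"rz":0},{"tx":0,"ty":0,"tz":0,"rx":0,"ry":0,"rz":0}]'
python3 - <<'E'
from h import *
p=imaging.camera_params('wrist');im=imaging.grab_frame('wrist');cv2.imwrite('pics/w1.png',im[:,:,::-1])
np.save('w1.npy',np.array([p['vfov'],p['cx'],p['cy'],*np.ravel(p['world_from_camera'])]))
s=r.read_state();print(s['clock'],s['tool_pos'],s['ee_rot'],s['qpos'].round(3),s['wrist_force'])
E
```

```text
clock: 1.2
tool_pos: [493.3, 84.4, 192.3]
ee_rot: [0.0, -0.001, 1.0, 0.0]
wrist_force: [1.0, 0.2, 1.0]
gripper_width: 88.1
grasp_force: 0.0
clock: 1.5
tool_pos: [491.9, 87.2, 192.6]
ee_rot: [0.0, -0.0, 1.0, 0.0]
wrist_force: [0.1, 0.4, -0.1]
gripper_width: 87.8
grasp_force: 0.0
1.55 [491.8655821   87.42859872 192.67382018] [ 2.80821130e-04 -6.62287917e-04  9.99999650e-01  4.27719391e-04] [-5.900e-02  2.990e-01  1.642e+00  1.000e-03  1.200e+00 -1.632e+00] [-0.47997467 -0.41441009 -0.6597839 ]
```

View pics/w1.png

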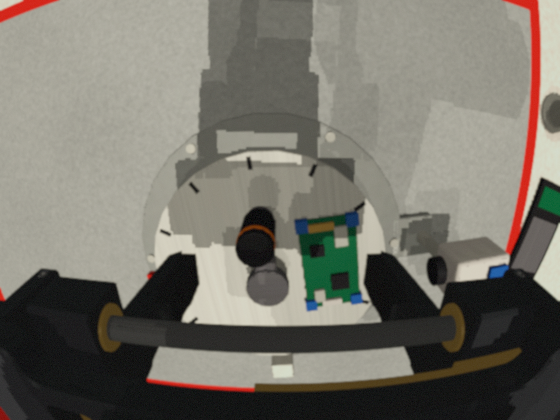

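```bash
cat >> h.py <<'E'
def wray(W,u,v):
    f=210/np.tan(np.radians(W[0]/2));M=W[3:].reshape(4,4);a,b=u-W[1],v-W[2];q=np.hypot(a,b);t=q/f
    return M[:3,3],M[:3,:3]@np.array([np.sin(t)*a/q,-np.sin(t)*b/q,-np.cos(t)])
def wplane(W,u,v,z):
    o,d=wray(W,u,v);return (o+d*(z-o[2])/d[2]).round(1)
E
python3 - <<'E'
from h import *
W=np.load('w1.npy');print(W[3:].reshape(4,4)[:3,3])
im=cv2.imread('pics/w1.png');hsv=cv2.cvtColor(im,cv2.COLOR_BGR2HSV);H,S,V=cv2.split(hsv)
g=im[205:275,225:290];print(blob(V<55,200,(225,200,290,268)),blob((H>5)&(H<22)&(S>110)&(V>60),5,(225,200,290,268)))
m=np.zeros_like(V);m[240:268,230:285]=((V<55)[240:268,230:285])*255
print([ (v,np.flatnonzero(V[v,225:290]<55)[[0,-1]]+225) for v in range(206,268,4) if (V[v,225:290]<55).any()])
for u,v in((255.5,248),(255.5,250)):print('knob top',wplane(W,u,v,140))
print('hub',wplane(W,267,282,90))
# platter circle from ticks/foot: bright hull
tk=blob((V<70),8,(150,140,380,330));print([t for t in tk if t[0]<120])
E
```

```text
[407.16445871  87.23285807 337.95807759]
[(np.int32(517), [242, 207, 33, 28], [259.9, 218.5]), (np.int32(1154), [236, 229, 39, 39], [255.4, 247.8])] [(np.int32(179), [237, 225, 38, 23], [256.9, 230.7])]
[(210, array([251, 268])), (214, array([247, 271])), (218, array([245, 273])), (222, array([244, 274])), (226, array([242, 274])), (230, array([249, 274])), (234, array([242, 274])), (238, array([238, 271])), (242, array([237, 273])), (246, array([237, 273])), (250, array([237, 273])), (254, array([238, 273])), (258, array([240, 274])), (262, array([244, 269])), (266, array([251, 259]))]
knob top [504.2  70.2 140. ]
knob top [505.7  70.2 140. ]
hub [562.7  75.1  90. ]
[(np.int32(28), [248, 158, 4, 11], [249.1, 163.7]), (np.int32(40), [310, 165, 7, 11], [312.7, 169.8]), (np.int32(28), [190, 183, 8, 9], [193.3, 187.0]), (np.int32(44), [354, 202, 10, 11], [358.3, 207.1]), (np.int32(73), [348, 226, 8, 10], [351.5, 230.8]), (np.int32(10), [162, 231, 8, 4], [165.8, 232.5]), (np.int32(99), [264, 266, 23, 15], [278.3, 271.5]), (np.int32(11), [351, 292, 9, 3], [355.3, 292.7])]
```

Run:
```python
from h import *
W=np.load('w1.npy')
p=np.array([wplane(W,u,v,55)[:2] for u,v in((249.1,163.7),(312.7,169.8),(193.3,187),(358.3,207.1),(165.8,232.5))])
s=np.linalg.lstsq(np.c_[2*p,np.ones(5)],(p**2).sum(1),rcond=None)[0];print('wrist ticks',p.tolist(),s[:2],np.sqrt(s[2]+s[:2]@s[:2]))
print('post',wplane(W,283,358,60))
k=np.degrees(np.arctan2(*(p-s[:2]).T[::-1]));print(k, np.hypot(*(p-[571.5,73.5]).T))
```

```text
wrist ticks [[463.3, 59.3], [468.9, 115.8], [484.4, 6.6], [504.0, 160.1], [530.7, -26.4]] [569.28285133  74.30131066] 107.97915004692858
post [689.8  90.1  60. ]
[-171.94360476  157.53959466 -141.42465378  127.26692629 -110.9639098 ] [109.12781497 110.97770046 109.82722795 109.79895264 107.91037948]
```

```bash
python3 -m crank '[{"tx":-0.0148,"ty":-0.0194,"tz":0.02,"rx":0,"ry":0,"rz":0},{"tx":-0.0148,"ty":-0.0194,"tz":0.05,"rx":0,"ry":0,"rz":0},{"tx":-0.0148,"ty":-0.0194,"tz":0.08,"rx":0,"ry":0,"rz":0},{"tx":-0.0148,"ty":-0.0194,"tz":0.0897,"rx":0,"ry":0,"rz":0},{"tx":-0.0148,"ty":-0.0194,"tz":0.0897,"rx":0,"ry":0,"rz":0}]' && python3 -m crank '[{"tx":0,"ty":0,"tz":0,"rx":0,"ry":0,"rz":0},{"tx":0,"ty":0,"tz":0,"rx":0,"ry":0,"rz":0},{"tx":0,"ty":0,"tz":0,"rx":0,"ry":0,"rz":0},{"tx":0,"ty":0,"tz":0,"rx":0,"ry":0,"rz":0},{"tx":0,"ty":0,"tz":0,"rx":0,"ry":0,"rz":0},{"tx":0,"ty":0,"tz":0,"rx":0,"ry":0,"rz":0},{"tx":0,"ty":0,"tz":0,"rx":0,"ry":0,"rz":0},{"tx":0,"ty":0,"tz":0,"rx":0,"ry":0,"rz":0}]' 0.02 10
```

```text
clock: 2.05
tool_pos: [506.6, 67.8, 102.4]
ee_rot: [-0.001, -0.001, 1.0, 0.0]
wrist_force: [0.2, 0.7, 1.1]
gripper_width: 88.0
grasp_force: 0.0
clock: 2.85
tool_pos: [507.3, 67.0, 102.8]
ee_rot: [0.0, 0.0, 1.0, 0.0]
wrist_force: [-0.5, -0.5, 0.3]
gripper_width: 27.5
grasp_force: 10.0
```

```bash
python3 -m crank '[{"tx":-0.0007,"ty":-0.0056,"tz":0,"rx":0,"ry":0,"rz":0},{"tx":-0.0058,"ty":-0.0218,"tz":0,"rx":0,"ry":0,"rz":0},{"tx":-0.0188,"ty":-0.0403,"tz":0,"rx":0,"ry":0,"rz":0},{"tx":-0.0373,"ty":-0.0532,"tz":0,"rx":0,"ry":0,"rz":0},{"tx":-0.0591,"ty":-0.0591,"tz":0,"rx":0,"ry":0,"rz":0},{"tx":-0.0816,"ty":-0.0571,"tz":0,"rx":0,"ry":0,"rz":0}]'; python3 -c "
from workcell import r
s=r.read_state();print(s['tool_pos'],s['wrist_force'],s['ee_rot'],s['gripper_width'])"
```

```text
clock: 3.45
tool_pos: [589.0, 11.3, 102.7]
ee_rot: [-0.001, 0.001, 1.0, 0.003]
wrist_force: [-5.4, 14.7, 4.6]
gripper_width: 27.5
grasp_force: 10.0
[589.01448777  11.29958745 102.67646526] [-5.42747457 14.6721841   4.62051511] [-6.37691220e-04  5.97841455e-04  9.99995947e-01  2.70961045e-03] 27.49884903211743
```

```bash
python3 -m crank '[{"tx":-0.0205,"ty":0.0095,"tz":0,"rx":0,"ry":0,"rz":0},{"tx":-0.0364,"ty":0.0255,"tz":0,"rx":0,"ry":0,"rz":0},{"tx":-0.0459,"ty":0.046,"tz":0,"rx":0,"ry":0,"rz":0},{"tx":-0.0479,"ty":0.0684,"tz":0,"rx":0,"ry":0,"rz":0}]' && python3 -m crank '[{"tx":0.0058,"ty":0.0218,"tz":0,"rx":0,"ry":0,"rz":0},{"tx":0.0188,"ty":0.0403,"tz":0,"rx":0,"ry":0,"rz":0},{"tx":0.0373,"ty":0.0532,"tz":0,"rx":0,"ry":0,"rz":0},{"tx":0.0591,"ty":0.0591,"tz":0,"rx":0,"ry":0,"rz":0},{"tx":0.0816,"ty":0.0571,"tz":0,"rx":0,"ry":0,"rz":0}]' && python3 -m crank '[{"tx":0.0205,"ty":-0.0095,"tz":0,"rx":0,"ry":0,"rz":0},{"tx":0.0364,"ty":-0.0255,"tz":0,"rx":0,"ry":0,"rz":0},{"tx":0.0459,"ty":-0.046,"tz":0,"rx":0,"ry":0,"rz":0},{"tx":0.0479,"ty":-0.0684,"tz":0,"rx":0,"ry":0,"rz":0}]'
```

```text
clock: 3.85
tool_pos: [638.6, 78.0, 102.9]
ee_rot: [0.002, 0.0, 1.0, 0.0]
wrist_force: [1.8, -1.5, -2.4]
gripper_width: 27.6
grasp_force: 10.0
clock: 4.35
tool_pos: [554.3, 137.3, 102.8]
ee_rot: [0.0, -0.001, 1.0, 0.002]
wrist_force: [1.1, -2.7, 0.7]
gripper_width: 27.7
grasp_force: 10.0
clock: 4.75
tool_pos: [507.0, 66.4, 103.0]
ee_rot: [0.001, -0.0, 1.0, 0.0]
wrist_force: [12.8, 2.7, -4.3]
gripper_width: 27.6
grasp_force: 10.0
```

```bash
cat > tab.py <<'E'
from h import *
import sys
def look(n,name):
    t=r.read_state()['clock'];im=imaging.grab_frame(n)[:,:,::-1];cv2.imwrite(f'pics/{name}_{n}.png',im)
    H,S,V=cv2.split(cv2.cvtColor(np.ascontiguousarray(im),cv2.COLOR_BGR2HSV));red=((H<8)|(H>172))&(S>140)&(V>60)
    for a,b,c in blob(red,6,{'top':(205,143,306,247),'scene':(255,175,345,243)}[n]):
        p=plane(n,*c,60)[:2]-[571.5,73.6];q=np.hypot(*p)
        print(n,'t',round(t,3),'area',a,'r',q.round(1),'angle',np.arctan2(p[1],p[0]).round(4))
for n in sys.argv[2:]: look(n,sys.argv[1])
E
A='x'; python3 -m crank '[{"tx":-0.0058,"ty":-0.0218,"tz":0,"rx":0,"ry":0,"rz":0},{"tx":-0.0188,"ty":-0.0403,"tz":0,"rx":0,"ry":0,"rz":0},{"tx":-0.0373,"ty":-0.0532,"tz":0,"rx":0,"ry":0,"rz":0},{"tx":-0.0591,"ty":-0.0591,"tz":0,"rx":0,"ry":0,"rz":0},{"tx":-0.0816,"ty":-0.0571,"tz":0,"rx":0,"ry":0,"rz":0},{"tx":-0.102,"ty":-0.0476,"tz":0,"rx":0,"ry":0,"rz":0},{"tx":-0.118,"ty":-0.0316,"tz":0,"rx":0,"ry":0,"rz":0},{"tx":-0.1275,"ty":-0.0112,"tz":0,"rx":0,"ry":0,"rz":0},{"tx":-0.1295,"ty":0.0113,"tz":0,"rx":0,"ry":0,"rz":0}]' && python3 tab.py s1 top && python3 -m crank '[{"tx":0.0058,"ty":0.0218,"tz":0,"rx":0,"ry":0,"rz":0},{"tx":0.0188,"ty":0.0403,"tz":0,"rx":0,"ry":0,"rz":0},{"tx":0.0373,"ty":0.0532,"tz":0,"rx":0,"ry":0,"rz":0},{"tx":0.0591,"ty":0.0591,"tz":0,"rx":0,"ry":0,"rz":0},{"tx":0.0816,"ty":0.0571,"tz":0,"rx":0,"ry":0,"rz":0},{"tx":0.102,"ty":0.0476,"tz":0,"rx":0,"ry":0,"rz":0},{"tx":0.118,"ty":0.0316,"tz":0,"rx":0,"ry":0,"rz":0},{"tx":0.1275,"ty":0.0112,"tz":0,"rx":0,"ry":0,"rz":0},{"tx":0.1295,"ty":-0.0113,"tz":0,"rx":0,"ry":0,"rz":0}]' && python3 tab.py s2 top scene
```

```text
clock: 5.65
tool_pos: [638.5, 78.1, 103.0]
ee_rot: [0.002, 0.0, 1.0, 0.0]
wrist_force: [-0.0, -0.5, 0.2]
gripper_width: 27.5
grasp_force: 10.0
top t 5.65 area 9 r 123.2 angle -2.8806
clock: 6.6
tool_pos: [506.9, 66.4, 103.2]
ee_rot: [0.001, -0.0, 1.0, 0.0]
wrist_force: [11.9, 1.9, -5.1]
gripper_width: 27.6
grasp_force: 10.0
top t 6.6 area 66 r 118.9 angle -0.8412
scene t 6.65 area 49 r 122.4 angle -0.7205
```

```bash
cat > fit.py <<'E'
import numpy as np
from scipy.optimize import least_squares
nom=np.array([.026,.030,.010,.006])
def sim(p,segs,th=0.,w=0.,t=2.85,h=.0025):
    """segs: (rate rad/s, duration); returns t,theta,w arrays"""
    I,c,d,f=p*nom;out=[(t,th,w)]
    for Om,D in segs:
        for _ in range(int(round(D/h))):
            T=c*(Om-w)-d*w
            if abs(w)<2e-3 and abs(T)<f: w=0.
            else:
                s=np.sign(w) if abs(w)>=2e-3 else np.sign(T); wn=w+h*(T-f*s)/I
                w=0. if w*wn<0 else wn
            th+=w*h;t+=h;out.append((t,th,w))
    return np.array(out).T
D=np.pi/180*10
def fit(segs,obs,th0=-1.425):
    def res(p):
        t,th,w=sim(p,segs,th0)
        e=[(((np.interp(a,t,th)-b+np.pi)%(2*np.pi))-np.pi)/s for a,b,s in obs]
        return np.r_[e,(p-1)/np.array([.25,.1,.1,.1])]
    q=least_squares(res,np.ones(4),diff_step=1e-3);return q.x,res(q.x)
SEG=[(5*D,.1),(15*D,.1),(20*D,2.6),(0,.05),(20*D,.9),(0,.1)]
OBS=[(5.65,-2.8806,.05),(6.6,-.8412,.015),(6.65,-.7205,.02)]
if __name__=='__main__':
    p,e=fit(SEG,OBS);print(p.round(3),e.round(2))
    for k in(20,21,22,22.5):
        t,th,w=sim(p,[(k*D,6)]);print(k,w[-1].round(3))
    print(sim(p,SEG)[2][-1])
E
python3 fit.py
```

```text
[0.932 0.89  1.08  1.021] [-0.94  0.46 -0.26 -0.27 -1.1   0.8   0.21]
20 2.322
21 2.446
22 2.57
22.5 2.632
1.9186094387390504
```

Run:
```python
import cv2,numpy as np
a=cv2.imread('pics/s1_top.png')[130:260,170:330];b=cv2.imread('pics/s2_top.png')[130:260,170:330]
cv2.imwrite('pics/e.png',cv2.resize(np.hstack([a,b]),None,fx=2.5,fy=2.5,interpolation=2))
```

```text
(no output)
```

View pics/e.png

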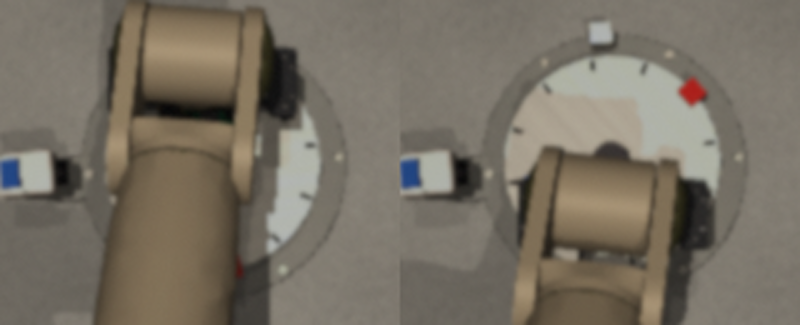

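```bash
python3 -m crank '[{"tx":-0.0058,"ty":-0.0218,"tz":0,"rx":0,"ry":0,"rz":0},{"tx":-0.0188,"ty":-0.0403,"tz":0,"rx":0,"ry":0,"rz":0},{"tx":-0.0373,"ty":-0.0532,"tz":0,"rx":0,"ry":0,"rz":0},{"tx":-0.0591,"ty":-0.0591,"tz":0,"rx":0,"ry":0,"rz":0},{"tx":-0.0816,"ty":-0.0571,"tz":0,"rx":0,"ry":0,"rz":0},{"tx":-0.102,"ty":-0.0476,"tz":0,"rx":0,"ry":0,"rz":0},{"tx":-0.118,"ty":-0.0316,"tz":0,"rx":0,"ry":0,"rz":0},{"tx":-0.1275,"ty":-0.0112,"tz":0,"rx":0,"ry":0,"rz":0},{"tx":-0.1295,"ty":0.0113,"tz":0,"rx":0,"ry":0,"rz":0}]' | tail -4 &&
python3 -m crank '[{"tx":0.0071,"ty":0.0244,"tz":0,"rx":0,"ry":0,"rz":0},{"tx":0.023,"ty":0.0441,"tz":0,"rx":0,"ry":0,"rz":0},{"tx":0.0452,"ty":0.0563,"tz":0,"rx":0,"ry":0,"rz":0},{"tx":0.0704,"ty":0.0591,"tz":0,"rx":0,"ry":0,"rz":0},{"tx":0.0948,"ty":0.052,"tz":0,"rx":0,"ry":0,"rz":0},{"tx":0.1146,"ty":0.0361,"tz":0,"rx":0,"ry":0,"rz":0},{"tx":0.1268,"ty":0.0139,"tz":0,"rx":0,"ry":0,"rz":0},{"tx":0.1295,"ty":-0.0113,"tz":0,"rx":0,"ry":0,"rz":0}]' &&
python3 -m crank '[{"tx":-0.0058,"ty":-0.0218,"tz":0,"rx":0,"ry":0,"rz":0},{"tx":-0.0188,"ty":-0.0403,"tz":0,"rx":0,"ry":0,"rz":0},{"tx":-0.0373,"ty":-0.0532,"tz":0,"rx":0,"ry":0,"rz":0},{"tx":-0.0591,"ty":-0.0591,"tz":0,"rx":0,"ry":0,"rz":0},{"tx":-0.0816,"ty":-0.0571,"tz":0,"rx":0,"ry":0,"rz":0},{"tx":-0.102,"ty":-0.0476,"tz":0,"rx":0,"ry":0,"rz":0},{"tx":-0.118,"ty":-0.0316,"tz":0,"rx":0,"ry":0,"rz":0},{"tx":-0.1275,"ty":-0.0112,"tz":0,"rx":0,"ry":0,"rz":0},{"tx":-0.1295,"ty":0.0113,"tz":0,"rx":0,"ry":0,"rz":0}]' | tail -4 &&
python3 -m crank '[{"tx":0.0071,"ty":0.0244,"tz":0,"rx":0,"ry":0,"rz":0},{"tx":0.023,"ty":0.0441,"tz":0,"rx":0,"ry":0,"rz":0},{"tx":0.0452,"ty":0.0563,"tz":0,"rx":0,"ry":0,"rz":0},{"tx":0.0704,"ty":0.0591,"tz":0,"rx":0,"ry":0,"rz":0},{"tx":0.0948,"ty":0.052,"tz":0,"rx":0,"ry":0,"rz":0},{"tx":0.1146,"ty":0.0361,"tz":0,"rx":0,"ry":0,"rz":0},{"tx":0.1268,"ty":0.0139,"tz":0,"rx":0,"ry":0,"rz":0},{"tx":0.1295,"ty":-0.0113,"tz":0,"rx":0,"ry":0,"rz":0}]' &&
python3 -m crank '[{"tx":-0.0058,"ty":-0.0218,"tz":0,"rx":0,"ry":0,"rz":0},{"tx":-0.0188,"ty":-0.0403,"tz":0,"rx":0,"ry":0,"rz":0},{"tx":-0.0373,"ty":-0.0532,"tz":0,"rx":0,"ry":0,"rz":0},{"tx":-0.0591,"ty":-0.0591,"tz":0,"rx":0,"ry":0,"rz":0},{"tx":-0.0816,"ty":-0.0571,"tz":0,"rx":0,"ry":0,"rz":0},{"tx":-0.102,"ty":-0.0476,"tz":0,"rx":0,"ry":0,"rz":0},{"tx":-0.118,"ty":-0.0316,"tz":0,"rx":0,"ry":0,"rz":0},{"tx":-0.1275,"ty":-0.0112,"tz":0,"rx":0,"ry":0,"rz":0},{"tx":-0.1295,"ty":0.0113,"tz":0,"rx":0,"ry":0,"rz":0}]' | tail -4 &&
python3 -m crank '[{"tx":0.0071,"ty":0.0244,"tz":0,"rx":0,"ry":0,"rz":0},{"tx":0.023,"ty":0.0441,"tz":0,"rx":0,"ry":0,"rz":0},{"tx":0.0452,"ty":0.0563,"tz":0,"rx":0,"ry":0,"rz":0},{"tx":0.0704,"ty":0.0591,"tz":0,"rx":0,"ry":0,"rz":0},{"tx":0.0948,"ty":0.052,"tz":0,"rx":0,"ry":0,"rz":0},{"tx":0.1146,"ty":0.0361,"tz":0,"rx":0,"ry":0,"rz":0},{"tx":0.1268,"ty":0.0139,"tz":0,"rx":0,"ry":0,"rz":0},{"tx":0.1295,"ty":-0.0113,"tz":0,"rx":0,"ry":0,"rz":0}]' &&
python3 -m crank '[{"tx":-0.0058,"ty":-0.0218,"tz":0,"rx":0,"ry":0,"rz":0},{"tx":-0.0188,"ty":-0.0403,"tz":0,"rx":0,"ry":0,"rz":0},{"tx":-0.0373,"ty":-0.0532,"tz":0,"rx":0,"ry":0,"rz":0},{"tx":-0.0591,"ty":-0.0591,"tz":0,"rx":0,"ry":0,"rz":0},{"tx":-0.0816,"ty":-0.0571,"tz":0,"rx":0,"ry":0,"rz":0},{"tx":-0.102,"ty":-0.0476,"tz":0,"rx":0,"ry":0,"rz":0},{"tx":-0.118,"ty":-0.0316,"tz":0,"rx":0,"ry":0,"rz":0},{"tx":-0.1275,"ty":-0.0112,"tz":0,"rx":0,"ry":0,"rz":0},{"tx":-0.1295,"ty":0.0113,"tz":0,"rx":0,"ry":0,"rz":0}]' | tail -4 &&
python3 -m crank '[{"tx":0.0071,"ty":0.0244,"tz":0,"rx":0,"ry":0,"rz":0},{"tx":0.023,"ty":0.0441,"tz":0,"rx":0,"ry":0,"rz":0},{"tx":0.0452,"ty":0.0563,"tz":0,"rx":0,"ry":0,"rz":0},{"tx":0.0704,"ty":0.0591,"tz":0,"rx":0,"ry":0,"rz":0},{"tx":0.0948,"ty":0.052,"tz":0,"rx":0,"ry":0,"rz":0},{"tx":0.1146,"ty":0.0361,"tz":0,"rx":0,"ry":0,"rz":0},{"tx":0.1268,"ty":0.0139,"tz":0,"rx":0,"ry":0,"rz":0},{"tx":0.1295,"ty":-0.0113,"tz":0,"rx":0,"ry":0,"rz":0}]' &&
python3 -m crank '[{"tx":-0.0058,"ty":-0.0218,"tz":0,"rx":0,"ry":0,"rz":0},{"tx":-0.0188,"ty":-0.0403,"tz":0,"rx":0,"ry":0,"rz":0},{"tx":-0.0373,"ty":-0.0532,"tz":0,"rx":0,"ry":0,"rz":0},{"tx":-0.0591,"ty":-0.0591,"tz":0,"rx":0,"ry":0,"rz":0},{"tx":-0.0816,"ty":-0.0571,"tz":0,"rx":0,"ry":0,"rz":0},{"tx":-0.102,"ty":-0.0476,"tz":0,"rx":0,"ry":0,"rz":0},{"tx":-0.118,"ty":-0.0316,"tz":0,"rx":0,"ry":0,"rz":0},{"tx":-0.1275,"ty":-0.0112,"tz":0,"rx":0,"ry":0,"rz":0},{"tx":-0.1295,"ty":0.0113,"tz":0,"rx":0,"ry":0,"rz":0}]' | tail -4 &&
python3 -m crank '[{"tx":0.0071,"ty":0.0244,"tz":0,"rx":0,"ry":0,"rz":0},{"tx":0.023,"ty":0.0441,"tz":0,"rx":0,"ry":0,"rz":0},{"tx":0.0452,"ty":0.0563,"tz":0,"rx":0,"ry":0,"rz":0},{"tx":0.0704,"ty":0.0591,"tz":0,"rx":0,"ry":0,"rz":0},{"tx":0.0948,"ty":0.052,"tz":0,"rx":0,"ry":0,"rz":0},{"tx":0.1146,"ty":0.0361,"tz":0,"rx":0,"ry":0,"rz":0},{"tx":0.1268,"ty":0.0139,"tz":0,"rx":0,"ry":0,"rz":0},{"tx":0.1295,"ty":-0.0113,"tz":0,"rx":0,"ry":0,"rz":0}]' && python3 tab.py f1 top scene top scene
```

```text
ee_rot: [0.001, 0.0, 1.0, 0.0]
wrist_force: [-2.5, -1.1, 2.6]
gripper_width: 27.6
grasp_force: 10.0
clock: 8.4
tool_pos: [506.5, 67.0, 103.2]
ee_rot: [0.001, -0.001, 1.0, 0.001]
wrist_force: [11.5, 2.0, -2.4]
gripper_width: 27.7
grasp_force: 10.0
ee_rot: [0.001, 0.0, 1.0, 0.0]
wrist_force: [-3.4, -0.9, 3.3]
gripper_width: 27.6
grasp_force: 10.0
clock: 10.1
tool_pos: [506.6, 66.9, 103.3]
ee_rot: [0.001, -0.001, 1.0, 0.001]
wrist_force: [12.5, 2.4, -2.7]
gripper_width: 27.6
grasp_force: 10.0
ee_rot: [0.001, 0.0, 1.0, 0.0]
wrist_force: [-3.4, -0.3, 2.8]
gripper_width: 27.6
grasp_force: 10.0
clock: 11.8
tool_pos: [506.6, 67.0, 103.4]
ee_rot: [0.001, -0.001, 1.0, 0.0]
wrist_force: [12.3, 1.4, -2.4]
gripper_width: 27.7
grasp_force: 10.0
ee_rot: [0.001, 0.0, 1.0, 0.0]
wrist_force: [-3.0, -1.4, 4.1]
gripper_width: 27.3
grasp_force: 10.0
clock: 13.5
tool_pos: [506.6, 67.0, 103.4]
ee_rot: [0.001, -0.001, 1.0, 0.0]
wrist_force: [13.3, 2.0, -1.4]
gripper_width: 27.6
grasp_force: 10.0
ee_rot: [0.001, 0.0, 1.0, 0.0]
wrist_force: [-3.9, -0.5, 3.7]
gripper_width: 27.8
grasp_force: 10.0
clock: 15.2
tool_pos: [506.7, 67.0, 103.4]
ee_rot: [0.001, -0.001, 1.0, 0.0]
wrist_force: [13.0, 2.6, -1.6]
gripper_width: 27.4
grasp_force: 10.0
top t 15.2 area 68 r 118.2 angle 1.3399
scene t 15.25 area 34 r 119.2 angle 1.4582
top t 15.3 area 65 r 118.2 angle 1.5904
scene t 15.35 area 31 r 118.0 angle 1.6779
```

```bash
cat > fit2.py <<'E'
from fit import *
SEG=[(5*D,.1),(15*D,.1),(20*D,2.6),(0,.05),(20*D,.9),(0,.1)]+[(20*D,.9),(22.5*D,.8)]*5+[(0,.2)]
OBS=[(5.65,-2.93,.06),(6.6,-.8412,.015),(6.65,-.7205,.03),(15.2,1.34,.01),(15.25,1.458,.02),(15.3,1.590,.01),(15.35,1.678,.02)]
p,e=fit(SEG,OBS);th,w=[x[-1] for x in sim(p,SEG,-1.425)[1:]]
if __name__=='__main__':
    print(p.round(3),e.round(2));t,a,v=sim(p,SEG,-1.425);m=(t>7.5)&(t<15.2);print('band',v[m].min(),v[m].max(),'w in band since',t[np.flatnonzero((v<2.19)&(t<15.2))[-1]])
    print('now',th%6.283,w,'rest',sim(p,[(0,4)],th,w)[1][-1]%6.283)
E
python3 fit2.py
```

```text
[1.004 0.91  1.062 1.016] [-0.42  0.21 -0.25  0.29  0.46 -0.78  0.53  0.02 -0.9   0.62  0.16]
band 2.229801243803221 2.5879952232288743 w in band since 7.305000000000492
now 1.787659991667109 1.8941268963940054 rest 2.8057919300374685
```

```bash
Z=1; python3 -m crank '[{"tx":0,"ty":0,"tz":0,"rx":0,"ry":0,"rz":0},{"tx":0,"ty":0,"tz":0,"rx":0,"ry":0,"rz":0},{"tx":0,"ty":0,"tz":0,"rx":0,"ry":0,"rz":0},{"tx":0,"ty":0,"tz":0,"rx":0,"ry":0,"rz":0},{"tx":0,"ty":0,"tz":0,"rx":0,"ry":0,"rz":0},{"tx":0,"ty":0,"tz":0,"rx":0,"ry":0,"rz":0},{"tx":0,"ty":0,"tz":0,"rx":0,"ry":0,"rz":0},{"tx":0,"ty":0,"tz":0,"rx":0,"ry":0,"rz":0},{"tx":0,"ty":0,"tz":0,"rx":0,"ry":0,"rz":0},{"tx":0,"ty":0,"tz":0,"rx":0,"ry":0,"rz":0}]' | head -1; python3 tab.py g1 scene;  python3 -m crank '[{"tx":0,"ty":0,"tz":0,"rx":0,"ry":0,"rz":0},{"tx":0,"ty":0,"tz":0,"rx":0,"ry":0,"rz":0},{"tx":0,"ty":0,"tz":0,"rx":0,"ry":0,"rz":0},{"tx":0,"ty":0,"tz":0,"rx":0,"ry":0,"rz":0},{"tx":0,"ty":0,"tz":0,"rx":0,"ry":0,"rz":0},{"tx":0,"ty":0,"tz":0,"rx":0,"ry":0,"rz":0},{"tx":0,"ty":0,"tz":0,"rx":0,"ry":0,"rz":0},{"tx":0,"ty":0,"tz":0,"rx":0,"ry":0,"rz":0},{"tx":0,"ty":0,"tz":0,"rx":0,"ry":0,"rz":0},{"tx":0,"ty":0,"tz":0,"rx":0,"ry":0,"rz":0}]'; python3 tab.py g2 scene top; python3 tab.py g3 scene
```

```text
clock: 16.4
clock: 17.45
tool_pos: [507.0, 67.6, 103.3]
ee_rot: [-0.0, -0.0, 1.0, 0.0]
wrist_force: [-3.7, -0.5, 9.3]
gripper_width: 27.8
grasp_force: 10.0
top t 17.5 area 19 r 110.5 angle 2.7572
```

```bash
cat > ticks.py <<'E'
from h import *
import sys
def ticks(im):
    V=cv2.cvtColor(im,cv2.COLOR_BGR2GRAY);out=[]
    bl=cv2.morphologyEx(V,cv2.MORPH_BLACKHAT,np.ones((7,7)))
    for a,b,c in blob(bl>35,5,(205,143,306,247)):
        p=plane('top',*c,55)[:2]-[571.6,73.3];q=np.hypot(*p)
        if a<35 and 100<q<114: out.append((a,q.round(1),np.arctan2(p[1],p[0])))
    ph=np.array([o[2] for o in out]);m=np.angle(np.exp(12j*ph).mean())/12
    print([(int(a),float(q),round(float(b),3)) for a,q,b in out]);print('mod30 phase',m.round(4),'spread',np.abs(np.exp(12j*ph).mean()).round(3),[round(float(m+k*np.pi/6),3) for k in range(-6,7)])
for f in sys.argv[1:]: print(f);ticks(cv2.imread(f))
E
python3 ticks.py pics/a_top.png pics/f1_top.png pics/g2_top.png
```

```text
pics/a_top.png
[(7, 109.1, 0.14), (7, 109.2, -0.379), (5, 109.7, 0.67), (6, 107.9, -0.901), (10, 109.5, 1.712), (7, 108.9, -1.946), (7, 109.3, 2.762), (6, 110.1, -3.002)]
mod30 phase 0.1438 spread 0.999 [-2.998, -2.474, -1.951, -1.427, -0.903, -0.38, 0.144, 0.667, 1.191, 1.715, 2.238, 2.762, 3.285]
pics/f1_top.png
[(9, 109.1, 0.015), (5, 108.9, 0.541), (7, 107.9, -0.507), (7, 110.4, -1.557)]
mod30 phase 0.0155 spread 1.0 [-3.126, -2.603, -2.079, -1.555, -1.032, -0.508, 0.015, 0.539, 1.063, 1.586, 2.11, 2.633, 3.157]
pics/g2_top.png
[(8, 110.3, -0.342), (5, 107.7, 0.705), (9, 108.7, 1.225), (7, 110.5, -1.385)]
mod30 phase 0.1815 spread 0.999 [-2.96, -2.436, -1.913, -1.389, -0.866, -0.342, 0.182, 0.705, 1.229, 1.752, 2.276, 2.8, 3.323]
```

Run:
```python
from fit2 import *
for n in range(19,25):
  for last in(0,5,10):
    s=[(8*D,.1)]+[(15*D,n*.1),(last*D,.1),(0,3)]
    t,a,v=sim(p,s,2.80,0,0);print(n,last,8+15*n+last,(a[-1]-2*np.pi).round(3),v.max().round(2),'stop t',t[np.flatnonzero(v>.01)[-1]].round(2))
# rows for circle from 185 deg
```

```text
19 0 293 -0.389 1.62 stop t 3.61
19 5 298 -0.332 1.62 stop t 3.65
19 10 303 -0.275 1.62 stop t 3.68
20 0 308 -0.218 1.64 stop t 3.72
20 5 313 -0.161 1.64 stop t 3.75
20 10 318 -0.104 1.64 stop t 3.79
21 0 323 -0.046 1.65 stop t 3.82
21 5 328 0.011 1.65 stop t 3.86
21 10 333 0.068 1.65 stop t 3.89
22 0 338 0.126 1.66 stop t 3.92
22 5 343 0.183 1.66 stop t 3.96
22 10 348 0.24 1.66 stop t 3.99
23 0 353 0.297 1.67 stop t 4.03
23 5 358 0.354 1.67 stop t 4.06
23 10 363 0.412 1.67 stop t 4.1
24 0 368 0.469 1.67 stop t 4.13
24 5 373 0.526 1.67 stop t 4.17
24 10 378 0.584 1.67 stop t 4.2
```

Run:
```python
import numpy as np
for s,A in((185,range(193,329,15)),(328,range(343,479,15)),(478,(493,508,520))):
    for a in A:
        d=65e-3*(np.exp(1j*np.radians(a))-np.exp(1j*np.radians(s)));print(a,(-d.real).round(4),d.imag.round(4))
```

```text
193 -0.0014 -0.009
208 -0.0074 -0.0249
223 -0.0172 -0.0387
238 -0.0303 -0.0495
253 -0.0457 -0.0565
268 -0.0625 -0.0593
283 -0.0794 -0.0577
298 -0.0953 -0.0517
313 -0.1091 -0.0419
328 -0.1199 -0.0288
343 -0.007 0.0154
358 -0.0098 0.0322
373 -0.0082 0.0491
388 -0.0023 0.065
403 0.0076 0.0788
418 0.0207 0.0896
433 0.0361 0.0966
448 0.0529 0.0994
463 0.0697 0.0978
478 0.0856 0.0918
493 0.0138 -0.0099
508 0.0246 -0.0229
520 0.0306 -0.0352
```

```bash
python3 -m crank '[{"tx":-0.0014,"ty":-0.009,"tz":0,"rx":0,"ry":0,"rz":0},{"tx":-0.0074,"ty":-0.0249,"tz":0,"rx":0,"ry":0,"rz":0},{"tx":-0.0172,"ty":-0.0387,"tz":0,"rx":0,"ry":0,"rz":0},{"tx":-0.0303,"ty":-0.0495,"tz":0,"rx":0,"ry":0,"rz":0},{"tx":-0.0457,"ty":-0.0565,"tz":0,"rx":0,"ry":0,"rz":0},{"tx":-0.0625,"ty":-0.0593,"tz":0,"rx":0,"ry":0,"rz":0},{"tx":-0.0794,"ty":-0.0577,"tz":0,"rx":0,"ry":0,"rz":0},{"tx":-0.0953,"ty":-0.0517,"tz":0,"rx":0,"ry":0,"rz":0},{"tx":-0.1091,"ty":-0.0419,"tz":0,"rx":0,"ry":0,"rz":0},{"tx":-0.1199,"ty":-0.0288,"tz":0,"rx":0,"ry":0,"rz":0}]' | head -1 && python3 -m crank '[{"tx":-0.007,"ty":0.0154,"tz":0,"rx":0,"ry":0,"rz":0},{"tx":-0.0098,"ty":0.0322,"tz":0,"rx":0,"ry":0,"rz":0},{"tx":-0.0082,"ty":0.0491,"tz":0,"rx":0,"ry":0,"rz":0},{"tx":-0.0023,"ty":0.065,"tz":0,"rx":0,"ry":0,"rz":0},{"tx":0.0076,"ty":0.0788,"tz":0,"rx":0,"ry":0,"rz":0},{"tx":0.0207,"ty":0.0896,"tz":0,"rx":0,"ry":0,"rz":0},{"tx":0.0361,"ty":0.0966,"tz":0,"rx":0,"ry":0,"rz":0},{"tx":0.0529,"ty":0.0994,"tz":0,"rx":0,"ry":0,"rz":0},{"tx":0.0697,"ty":0.0978,"tz":0,"rx":0,"ry":0,"rz":0},{"tx":0.0856,"ty":0.0918,"tz":0,"rx":0,"ry":0,"rz":0}]' | head -1 && python3 -m crank '[{"tx":0.0138,"ty":-0.0099,"tz":0,"rx":0,"ry":0,"rz":0},{"tx":0.0246,"ty":-0.0229,"tz":0,"rx":0,"ry":0,"rz":0},{"tx":0.0306,"ty":-0.0352,"tz":0,"rx":0,"ry":0,"rz":0},{"tx":0.0306,"ty":-0.0352,"tz":0,"rx":0,"ry":0,"rz":0},{"tx":0.0306,"ty":-0.0352,"tz":0,"rx":0,"ry":0,"rz":0},{"tx":0.0306,"ty":-0.0352,"tz":0,"rx":0,"ry":0,"rz":0},{"tx":0.0306,"ty":-0.0352,"tz":0,"rx":0,"ry":0,"rz":0},{"tx":0.0306,"ty":-0.0352,"tz":0,"rx":0,"ry":0,"rz":0},{"tx":0.0306,"ty":-0.0352,"tz":0,"rx":0,"ry":0,"rz":0},{"tx":0.0306,"ty":-0.0352,"tz":0,"rx":0,"ry":0,"rz":0}]' && python3 -m crank '[{"tx":0,"ty":0,"tz":0,"rx":0,"ry":0,"rz":0},{"tx":0,"ty":0,"tz":0,"rx":0,"ry":0,"rz":0},{"tx":0,"ty":0,"tz":0,"rx":0,"ry":0,"rz":0},{"tx":0,"ty":0,"tz":0,"rx":0,"ry":0,"rz":0},{"tx":0,"ty":0,"tz":0,"rx":0,"ry":0,"rz":0},{"tx":0,"ty":0,"tz":0,"rx":0,"ry":0,"rz":0},{"tx":0,"ty":0,"tz":0,"rx":0,"ry":0,"rz":0},{"tx":0,"ty":0,"tz":0,"rx":0,"ry":0,"rz":0},{"tx":0,"ty":0,"tz":0,"rx":0,"ry":0,"rz":0},{"tx":0,"ty":0,"tz":0,"rx":0,"ry":0,"rz":0}]' && python3 tab.py k1 top scene && python3 ticks.py pics/k1_top.png
python3 - <<'E'
from h import *
im=cv2.imread('pics/k1_top.png');H,S,V=cv2.split(cv2.cvtColor(im,cv2.COLOR_BGR2HSV))
print(V[136:153:1,240:262:2])
c=cv2.resize(im[125:205,200:300],None,fx=6,fy=6,interpolation=2);cv2.imwrite('pics/k1c.png',c)
E
```

```text
clock: 18.6
clock: 19.6
clock: 20.6
tool_pos: [510.4, 95.6, 103.2]
ee_rot: [-0.0, -0.0, 1.0, 0.001]
wrist_force: [-3.5, 1.3, 8.3]
gripper_width: 27.5
grasp_force: 10.0
clock: 21.6
tool_pos: [510.3, 95.6, 103.2]
ee_rot: [-0.0, -0.0, 1.0, 0.001]
wrist_force: [-3.8, 1.6, 9.4]
gripper_width: 27.5
grasp_force: 10.0
top t 21.6 area 65 r 119.7 angle 0.0772
scene t 21.65 area 40 r 120.6 angle 0.0642
pics/k1_top.png
[(6, 109.6, -0.444), (6, 108.7, -0.97), (6, 109.3, 1.125), (7, 109.1, -1.486), (6, 102.6, 1.735), (7, 109.7, -2.018), (6, 109.8, 2.687)]
mod30 phase 0.0884 spread 0.936 [-3.053, -2.53, -2.006, -1.482, -0.959, -0.435, 0.088, 0.612, 1.136, 1.659, 2.183, 2.706, 3.23]
[[122 123 121 120 115 114 122 124 123 124 125]
 [124 122 115 113 109 111 122 125 125 125 125]
 [125 122 112 121 122 125 138 132 127 127 127]
 [127 125 118 144 153 155 159 139 127 127 127]
 [128 125 120 158 173 172 173 142 126 126 127]
 [127 126 120 161 176 177 176 145 123 127 126]
 [127 127 118 158 177 178 176 150 113 124 123]
 [126 126 116 157 177 177 178 153  96 118 117]
 [121 120 113 157 177 178 178 154  85 112 113]
 [113 111 109 155 175 175 174 148  83 110 113]
 [110 109 108 142 157 157 157 133  81 112 114]
 [111 111 112 115 127 131 137 121  88 113 114]
 [113 111 113  96 123 138 148 144 107 114 114]
 [113 112 111  96 140 159 165 162 121 112 114]
 [114 110 109  98 149 168 170 168 122 108 111]
 [111 105 105  98 151 170 171 168 119 113 116]
 [106 107 111 114 152 170 171 168 129 139 140]]
```

View pics/k1c.png

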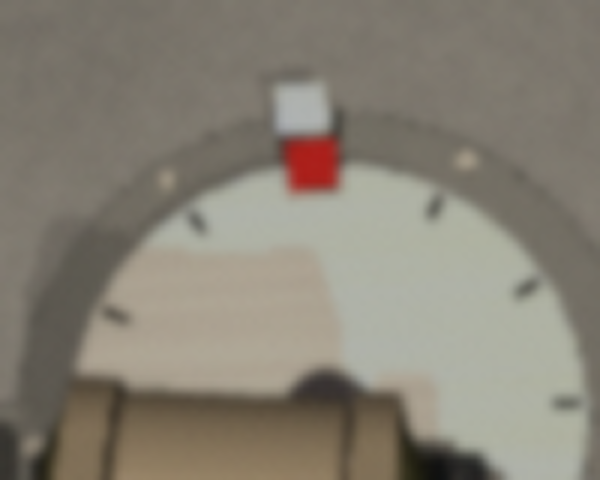

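```bash
python3 -m crank '[{"tx":0,"ty":0,"tz":0,"rx":0,"ry":0,"rz":0},{"tx":0,"ty":0,"tz":0,"rx":0,"ry":0,"rz":0},{"tx":0,"ty":0,"tz":0,"rx":0,"ry":0,"rz":0}]' - 3 && python3 -m crank '[{"tx":0,"ty":0,"tz":0,"rx":0,"ry":0,"rz":0},{"tx":0,"ty":0,"tz":0,"rx":0,"ry":0,"rz":0},{"tx":0,"ty":0,"tz":0,"rx":0,"ry":0,"rz":0},{"tx":0,"ty":0,"tz":0,"rx":0,"ry":0,"rz":0},{"tx":0,"ty":0,"tz":0,"rx":0,"ry":0,"rz":0},{"tx":0,"ty":0,"tz":0,"rx":0,"ry":0,"rz":0}]' 0.085 && python3 tab.py m0 top && python3 -m crank '[{"tx":0,"ty":0,"tz":-0.01,"rx":0,"ry":0,"rz":0},{"tx":0,"ty":0,"tz":-0.03,"rx":0,"ry":0,"rz":0},{"tx":0,"ty":0,"tz":-0.06,"rx":0,"ry":0,"rz":0},{"tx":0,"ty":0,"tz":-0.09,"rx":0,"ry":0,"rz":0},{"tx":0,"ty":0,"tz":-0.11,"rx":0,"ry":0,"rz":0},{"tx":0,"ty":0,"tz":-0.12,"rx":0,"ry":0,"rz":0},{"tx":0,"ty":0,"tz":-0.12,"rx":0,"ry":0,"rz":0},{"tx":0,"ty":0,"tz":-0.12,"rx":0,"ry":0,"rz":0},{"tx":0,"ty":0,"tz":-0.12,"rx":0,"ry":0,"rz":0},{"tx":0,"ty":0,"tz":-0.12,"rx":0,"ry":0,"rz":0}]' && python3 tab.py m1 top scene && python3 tab.py m2 top scene
```

```text
clock: 22.0
tool_pos: [510.6, 95.1, 102.7]
ee_rot: [-0.0, -0.0, 1.0, 0.0]
wrist_force: [-2.1, 1.0, 4.6]
gripper_width: 27.8
grasp_force: 3.0
clock: 22.6
tool_pos: [511.0, 94.8, 102.8]
ee_rot: [0.0, 0.0, 1.0, 0.0]
wrist_force: [-0.5, 1.3, -0.3]
gripper_width: 73.3
grasp_force: 0.0
top t 22.6 area 64 r 119.7 angle 0.0749
clock: 23.65
tool_pos: [510.6, 94.7, 222.0]
ee_rot: [-0.001, -0.0, 1.0, 0.0]
wrist_force: [-0.2, -0.5, -0.5]
gripper_width: 85.1
grasp_force: 0.0
top t 23.65 area 64 r 119.7 angle 0.0749
scene t 23.7 area 40 r 120.6 angle 0.0642
top t 23.75 area 65 r 119.7 angle 0.0772
scene t 23.8 area 40 r 120.6 angle 0.0642
```

```bash
python3 -c "
from workcell import r
print(r.finish_job())"
```

```text
the job is handed in; nothing more can be done
None
```

I handed the job in at about 24 s on the robot clock. No verdict came back. By a model fitted to the pictures, the platter ran at 2.2–2.6 rad/s for nearly 8 s. It then came to rest with the tab about 2–4 mm from the mark, measured in two views. The crank is released and the arm is clear and still.

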